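Click the stop collar onto the guide post

ROBOT

A 7-joint arm with a two-finger parallel gripper is mounted at the origin on the work surface. World frame = base frame: x ahead of the robot, y to its left, z up, the work surface at z = 0. Lengths are in m, angles in rad, forces in N, time in s.
With the tool pointing down it reaches from about 0.35 to 0.9 m from the base axis. Payload 8.1 kg.
Tool frame: the origin (TCP) lies at the very end of the fingers, on their centre line; the grasp point (between the pads) lies grip_point_offset behind it (grip_point_offset is the distance from the TCP to the grasp point, in m); z points along the fingers, y is the direction in which the jaws open and shut (so a half turn about z gives the same grasp; the last joint's range is limited). The gripper opens to 92 mm and grips with 3 to 60 N. Pads are 19 mm wide; open, the fingers measure 130 mm over their backs; the gripper's body (75 mm by 190 mm) begins 47 mm behind the grasp point.
Start: joints at [-1.267, 0.434, 0.025, 1.573, -0.012, 1.134, -0.075], TCP at [0.247, 0.574, 0.227] pointing down, gripper open.
Joint ranges: [-2.62, 2.62], [-0.44, 2.09], [-1.27, 1.32], [0.08, 2.57], [-1.32, 4.46], [0.12, 2], [-2.74, 2.74]. Speed limits (rad/s): [2.22, 2.22, 3.01, 3.01, 3.14, 3.14, 3.14].

INTERFACE

Orientations are given as a rotation vector (axis times angle).
In Python, from cell import * gives the robot as it stands.
- The arm moves only by the tool drive_tool, never from a script. Its argument "increments" is a list of rows, each an object of numbers: "grip": the gripper's target within -1 to 1 (shut at 1, half-way at 0, fully open at -1); "tx", "ty", "tz": the shift along the world's x, y, z normalised to -1 to 1, where 1 is 400 mm; "turn": the turn about the world's z normalised to -1 to 1, where 1 is 60 degrees. In form: [{"grip": .., "tx": .., "ty": .., "tz": .., "turn": ..}, ...]. A call has 1 to 20 rows; each row is the pose to reach, as a shift and turn from the pose measured when the call began; what a row does not reach only later rows make up. A row lasts 1/10 s, in which the tool goes at most 50 mm and 8.59 degrees, less where a joint would pass 70% of its speed; a pose out of reach is approached as far as the arm can. A call with a number of a shift or a turn outside -1 to 1 is refused whole. A call with a gripper value outside its range is refused whole. The fingers move at their own pace and stop on an object; "newtons" is the grip in N (left out, the last holds). Time passes only in rows, so rows that repeat a pose let the fingers close. It gives the time, the measured TCP pose, the force and the opening at its end, in the units of the state.
- observe(): the state, without advancing time (a new reading comes with each control period).
- get_image(name): name is "side" or "top" or "wrist"; returns the picture (400x640x3 uint8, red, green, blue); there is no depth.
- camera_info(name): a dict with "fx", "fy", "cx", "cy" (pixels), "eye" and "rotation" of the camera in the world; the wrist camera has in their place "hand_eye" (4x4, takes a point from camera to tool coordinates, whose origin is the TCP and whose axes are the flange's). Camera axes: x right, y down, z forward; pixel columns grow to the right and rows downward; lengths in m; the calibration is good to about 2 mm. A picture is of the moment at which its call begins: read the wrist's pose just before it. camera_info takes no time and is no camera call.
- sign_off(): hands the job in, once; it reports no verdict.
The state is a dict: "clock": time; "joints": joint angles; "dq": joint speeds; "joint_efforts": joint torques, N m; "position": TCP position; "ee_rot": TCP orientation; "force": force on the tool from outside, world axes, zero at the start; "ft_torque": the same for the moment, N m; "width": opening from 0.0 (shut) to 1.0 (fully open).
Only numpy, scipy, OpenCV 4.12 (cv2) and the standard library are available. Lean on these libraries where they do the work, as an engineer would, in place of code of your own. Each camera call takes 0.05 s, during which the arm holds its last target. There are 200 camera calls.

TASK

Take the steel stop collar, the middle-sized of the three rings on the aluminium rack, and slide it down the upright guide post of the sealing nest until it clicks into place on the post's sprung balls; where exactly that is has to be felt. Go gently: do not drop it or jam it on the post, and do not force it on past the click to the foot. Let go so that it stays clicked there by itself, and leave the other two rings on the rack and everything else where it is.

Things in the scene. Friction and masses are not known exactly. Their poses are not given: they have to be found in the camera images.
- collar_center (a point): Centre of the collar (on its axis z, half-way up): plain steel ring, 40 outside dia, 28 tall, 80 g, starting upright on any one of the rack's bosses. Through bore 19 dia, widening to 25 dia over the last 7.5 at both ends; a V-groove 6.2 wide runs round the bore exactly half-way up, for the post's balls. Both ends are alike.
- post_tip (a point): Centre of the top of the vertical guide post, 125 above the bench. Polished steel rod, 16 dia, tapering to 10 over the top 6. Two opposed sprung balls of 6 dia stick out 3.5 from its sides, at a height that differs every time (11 to 41 below the tip) and in any direction: not measured. The collar is home with its centre level with the balls.
- post_foot (a point): Post's axis at bench height. Collar pushed down: free till its mouth meets the balls, its centre 9-12 above them; push rises to 4-8 N (12-15 moving), falls to 0-4 over 3 of straight bore, then from 3 above home the balls pull it down with up to 8-14 N, zero at home. Pushing on, 4-7 N by 1 past home, up to 15-18 moving, it slips off. It self-centres within 2 when let go; stopped sooner it stays put
- fixture: Sealing nest, fixed: steel plate 170 (x) x 150 (y) x 16 with an aluminium pocketed block 85 x 120, top 34 above the bench, centred 35 to +x of the origin; the post stands 45 to -x of the origin on a 30 dia flange, top 22 above the bench. Origin under the plate's centre, at bench height; z up.
- rack: Aluminium rack, fixed: bar 250 (along its x) x 50 x 8 with three bosses of 26 dia, tops 24 above the bench, at -90, 0 and +90 along x; each has a 12 dia pin rising 14 more inside the ring standing on it. Origin under the bar's centre, at bench height. There is most room to grip a ring across the bar (along its y).
- spacer: Wider, flatter steel ring, 56 outside dia, 16 tall, on the rack; not wanted. Origin at centre of underside.
- bushing: Narrower, taller steel tube, 32 outside dia, 48 tall, on the rack; not wanted. Origin at centre of underside.
- driver: Bystander: screwdriver lying on the bench, sizes in mm. Leave alone.
- jar: Bystander: closed jar, 56 dia x 85 tall, sizes in mm. Leave alone.
- carton: Bystander: cardboard carton 120 x 220 x 75, sizes in mm. Leave alone.
- beaker: Bystander: glass beaker, 70 dia x 85 tall, sizes in mm. Leave alone.
- wrench: Bystander: open-ended wrench lying on the bench, sizes in mm. Leave alone.
Mind the look-alikes: they are no part of the job. What is shaped like the fixture but brown or yellow is not meant.

How it is judged:
By the outcome, as a careful person would: the job done as asked, in the order asked, and still so for the second after the job is handed in, with the robot touching nothing.
It also fails if it takes over 61 s, if anything falls off the work surface, if the arm or the gripper's body presses on something with over 40 N, if the wrist force passes 120 N, or if a joint passes its speed limit or range.

## Working session

There is one attempt and no reset: what is moved stays moved. The work goes in short steps, Python scripts to look and compute and a tool call to move; the robot and the scene stay as the last step left them, time stands still between calls to the robot, and variables do not carry over. Pictures are saved under pics/ and viewed, about 8 in all and at most 12, crops included, and the job is handed in when it is done.

Besides the shell and the picture viewer there is one more tool, called after "Emit:" by a JSON object that holds its "method" and its "body", one argument or row to a line. drive_tool: Moves the arm, as the interface text tells. Its arguments: {"type":"object","properties":{"increments":{"type":"array","items":{"type":"object","properties":{"grip":{"type":"number"},"tx":{"type":"number"},"ty":{"type":"number"},"tz":{"type":"number"},"turn":{"type":"number"}}}},"newtons":{"type":"number"}},"required":["increments"]}

```bash
mkdir -p pics; ls
python3 - <<'E'
from cell import *
import cv2,numpy as np
s=observe();print(s)
for n in("top","side","wrist"):
    print(n,camera_info(n))
a=get_image("top");b=get_image("side")
cv2.imwrite("pics/top0.png",a[:,:,::-1]);cv2.imwrite("pics/side0.png",b[:,:,::-1])
try: print(grip_point_offset)
except Exception as e: print(e)
E
```

```text
pics
{'clock': 0.0, 'joints': array([-1.26659001,  0.43523213,  0.02500348,  1.57410968, -0.01158018,
        1.13392543, -0.0751341 ]), 'dq': array([-0.0001949 ,  0.00159271, -0.00015239,  0.00069679,  0.00025214,
       -0.00101419, -0.0017475 ]), 'joint_efforts': array([-2.17950044e-03, -6.67827988e+01,  9.83553194e-01, -3.14471233e+01,
       -6.08260953e-02,  4.23333503e-02,  1.58638977e-04]), 'position': array([0.24717831, 0.57350968, 0.22593475]), 'ee_rot': array([-6.34773913e-01, -3.07665088e+00,  2.39321089e-03]), 'force': array([ 0.56987637,  0.8552415 , -0.25849212]), 'ft_torque': array([-0.08354219,  0.02442011, -0.00541106]), 'width': 1.0050727730786022}
top {'fx': 439.71098153284885, 'fy': 439.71098153284885, 'cx': 323.2511338128574, 'cy': 198.6156682004777, 'eye': array([0.31678882, 0.01074208, 1.30926867]), 'rotation': array([-2.13648961,  2.14111864, -0.17345292])}
side {'fx': 447.48376968622887, 'fy': 447.48376968622887, 'cx': 316.49653484018245, 'cy': 194.88163987587373, 'eye': array([ 0.15575709, -0.67855953,  0.93044701]), 'rotation': array([-2.33809457,  0.58032332, -0.20247786])}
wrist {'fx': 347.874899893022, 'fy': 347.874899893022, 'cx': 321.7502737873464, 'cy': 199.45212750342563, 'hand_eye': array([[-8.81102216e-04, -9.53873792e-01, -3.00206616e-01,
         8.15996536e-02],
       [ 9.99998973e-01, -1.17983826e-03,  8.13824458e-04,
        -6.38347855e-04],
       [-1.13048107e-03, -3.00205590e-01,  9.53873852e-01,
        -1.58435353e-01],
       [ 0.00000000e+00,  0.00000000e+00,  0.00000000e+00,
         1.00000000e+00]])}
0.0188
```

View pics/top0.png

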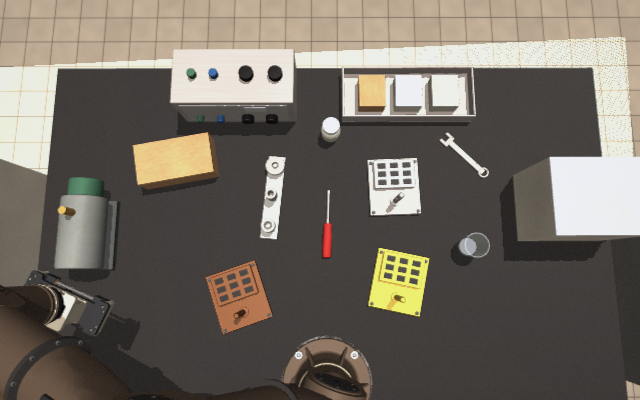

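View pics/side0.png

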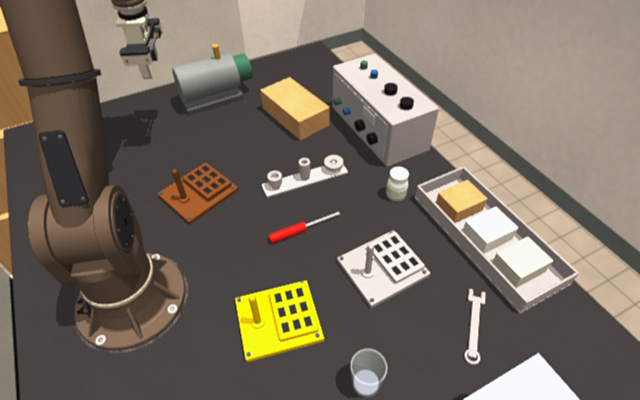

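The top view shows the rack at about (272,197). Its candidate rings are (275,165) wide and flat, the spacer; (271,195) narrow and tall, the bushing; and (268,226) medium, the collar. The real nest is the grey one at (394,187), with its post near (398,198). The side view agrees: collar (274,179), bushing (305,168), spacer (334,162), post tip about (369,248). I'll confirm with enlarged crops.

```bash
cat > h.py <<'E'
from cell import *
import cv2,numpy as np
from scipy.spatial.transform import Rotation as R
def cam(n,s=None):
    c=camera_info(n)
    if n!="wrist": return c,R.from_rotvec(c["rotation"]).as_matrix(),np.array(c["eye"])
    s=s or observe();T=R.from_rotvec(s["ee_rot"]).as_matrix();H=c["hand_eye"]
    return c,T@H[:3,:3],T@H[:3,3]+s["position"]
def ray(C,u,v):
    c,M,e=C;return e,M@np.array([(u-c["cx"])/c["fx"],(v-c["cy"])/c["fy"],1])
def onz(C,u,v,z):
    e,d=ray(C,u,v);return e+d*(z-e[2])/d[2]
def proj(C,p):
    c,M,e=C;q=M.T@(np.array(p)-e);return np.array([c["fx"]*q[0]/q[2]+c["cx"],c["fy"]*q[1]/q[2]+c["cy"]])
def tri(*rs):
    A=np.zeros((3,3));b=np.zeros(3)
    for e,d in rs:
        d=d/np.linalg.norm(d);P=np.eye(3)-np.outer(d,d);A+=P;b+=P@e
    return np.linalg.solve(A,b)
E
python3 - <<'E'
from h import *
a=cv2.imread("pics/top0.png");b=cv2.imread("pics/side0.png")
f=lambda im,x,y,w,h:cv2.resize(im[y:y+h,x:x+w],(w*4,h*4),interpolation=cv2.INTER_CUBIC)
o=np.zeros((600,800,3),np.uint8)
o[:400,:200]=f(a,250,145,50,100);o[:280,240:520]=f(a,360,150,70,70)
o[:280,520:800]=f(b,340,225,70,70);o[400:600,240:640]=f(b,255,148,100,50)
cv2.imwrite("pics/crop1.png",o)
T=cam("top");S=cam("side")
for n,p,q,z in(("collar",(268,226),(274,174),.052),("bush",(271,193),(305,160),.072),("spacer",(275,164),(334,159),.040),("post",(400,196),(369,247),.125)):
    print(n,onz(T,*p,z).round(3),onz(S,*q,z).round(3),tri(ray(T,*p),ray(S,*q)).round(3))
for p in((268,158),(284,158),(261,237),(277,238)):print(onz(T,*p,.008).round(3))
for p in((368,160),(416,158),(420,214),(372,217)):print(onz(T,*p,.016).round(3))
s=observe();M=R.from_rotvec(s["ee_rot"]).as_matrix();print(M.round(3))
E
```

```text
collar [0.441 0.167 0.052] [0.446 0.17  0.052] [0.442 0.166 0.057]
bush [0.533 0.158 0.072] [0.539 0.16  0.072] [0.535 0.156 0.076]
spacer [0.626 0.151 0.04 ] [0.629 0.155 0.04 ] [0.626 0.15  0.045]
post [ 0.515 -0.201  0.125] [ 0.514 -0.21   0.125] [ 0.518 -0.204  0.115]
[0.652 0.176 0.008]
[0.652 0.127 0.008]
[0.412 0.192 0.008]
[0.409 0.145 0.008]
[ 0.644 -0.127  0.016]
[ 0.65  -0.273  0.016]
[ 0.479 -0.278  0.016]
[ 0.47  -0.136  0.016]
[[-0.918  0.396 -0.   ]
 [ 0.396  0.918 -0.001]
 [-0.    -0.001 -1.   ]]
```

View pics/crop1.png

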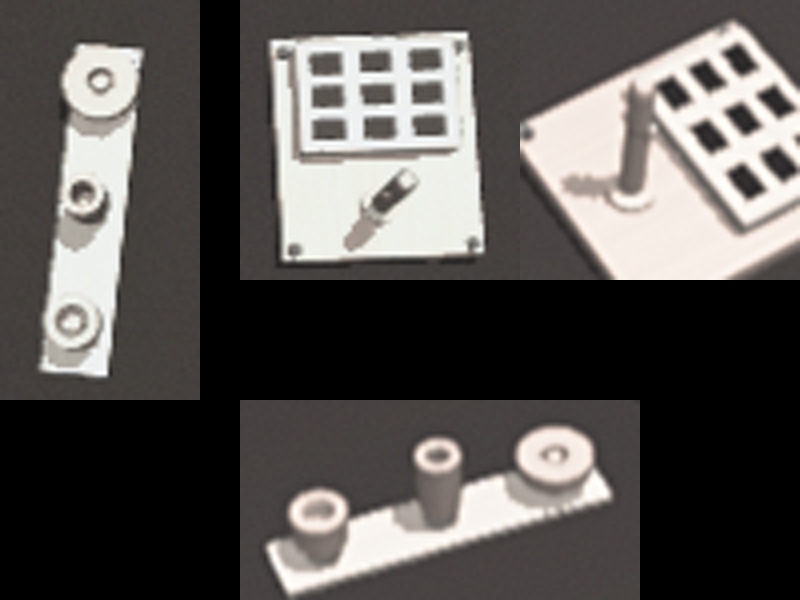

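The crops confirm the collar: it is the ring nearest the robot, about 14 px ≈ 40 mm across, flared at the mouth, and stands at (0.442,0.167). The post is at about (0.518,-0.206). I'm moving above the collar to look with the wrist camera.

Emit:
{"method": "drive_tool", "body": {
  "increments": [
    {"grip": -1, "tx": 0.485, "ty": -1, "tz": -0.06, "turn": 0.307},
    {"grip": -1, "tx": 0.485, "ty": -1, "tz": -0.06, "turn": 0.307},
    {"grip": -1, "tx": 0.485, "ty": -1, "tz": -0.06, "turn": 0.307},
    {"grip": -1, "tx": 0.485, "ty": -1, "tz": -0.06, "turn": 0.307},
    {"grip": -1, "tx": 0.485, "ty": -1, "tz": -0.06, "turn": 0.307},
    {"grip": -1, "tx": 0.485, "ty": -1, "tz": -0.06, "turn": 0.307},
    {"grip": -1, "tx": 0.485, "ty": -1, "tz": -0.06, "turn": 0.307},
    {"grip": -1, "tx": 0.485, "ty": -1, "tz": -0.06, "turn": 0.307},
    {"grip": -1, "tx": 0.485, "ty": -1, "tz": -0.06, "turn": 0.307},
    {"grip": -1, "tx": 0.485, "ty": -1, "tz": -0.06, "turn": 0.307},
    {"grip": -1, "tx": 0.485, "ty": -1, "tz": -0.06, "turn": 0.307},
    {"grip": -1, "tx": 0.485, "ty": -1, "tz": -0.06, "turn": 0.307},
    {"grip": -1, "tx": 0.485, "ty": -1, "tz": -0.06, "turn": 0.307},
    {"grip": -1, "tx": 0.485, "ty": -1, "tz": -0.06, "turn": 0.307},
    {"grip": -1, "tx": 0.485, "ty": -1, "tz": -0.06, "turn": 0.307}
  ]
}}

```text
clock: 1.6
position: [0.4408, 0.1743, 0.202]
ee_rot: [0.132, 3.139, -0.002]
force: [-0.2, -1.1, -0.2]
width: 0.997
```

Run:
```python
from h import *
s=observe();a=get_image("wrist");print(s["clock"],s["position"],s["force"],R.from_rotvec(s["ee_rot"]).as_matrix().round(3))
a=a[:,:,::-1].copy();cv2.imwrite("pics/w1.png",a)
W=cam("wrist",s)
for p in((.442,.167,.052),(.535,.157,.072)):print(proj(W,p))
```

```text
1.6 [0.44084939 0.17431126 0.20202622] [-0.21409258 -1.0756909  -0.18933292] [[-0.996  0.084 -0.   ]
 [ 0.084  0.996 -0.001]
 [-0.    -0.001 -1.   ]]
[314.50696292 185.27341417]
[312.47521804 286.52413476]
```

View pics/w1.png

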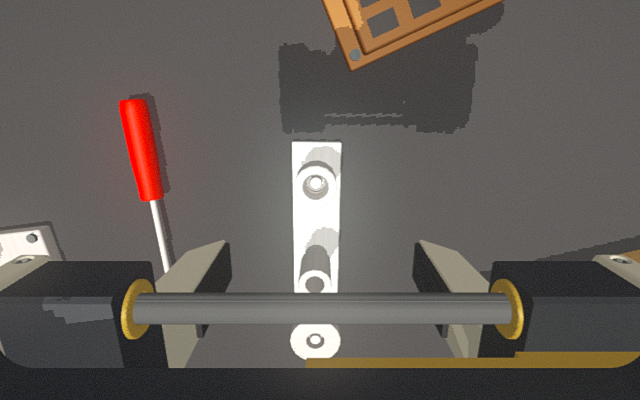

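The wrist view shows the collar at about (317,182), bushing (315,283) and spacer (315,341), with the rack edges vertical at u = 292 and 341. The jaws are therefore square across the bar. Next I refine the collar circle.

```bash
python3 - <<'E'
from h import *
a=cv2.imread("pics/w1.png",0)
s=observe();W=cam("wrist",s)
c=cv2.resize(a[150:215,280:355],None,fx=8,fy=8,interpolation=cv2.INTER_CUBIC)
for rr in((60,110),(120,180)):
    r=cv2.HoughCircles(cv2.medianBlur(c,7),cv2.HOUGH_GRADIENT,1.5,20,param1=80,param2=25,minRadius=rr[0],maxRadius=rr[1])
    if r is not None:
        for x,y,q in r[0][:3]:
            u,v=(x+.5)/8-.5+280,(y+.5)/8-.5+150;print(u,v,q/8,onz(W,u,v,.052).round(4))
E
python3 - <<'E'
import cv2
a=cv2.imread("pics/w1.png")
cv2.imwrite("pics/w1c.png",cv2.resize(a[150:215,280:355],None,fx=8,fy=8,interpolation=cv2.INTER_CUBIC))
E
```

```text
314.90625 186.40625 12.8625 [0.4432 0.1671 0.052 ]
312.28125 186.21875 10.2375 [0.4428 0.1647 0.052 ]
313.96875 189.03125 10.0875 [0.4456 0.166  0.052 ]
315.46875 179.65625 19.6125 [0.4369 0.1682 0.052 ]
317.53125 181.90625 22.3875 [0.4392 0.1699 0.052 ]
315.28125 186.96875 21.54375 [0.4438 0.1674 0.052 ]
```

View pics/w1c.png

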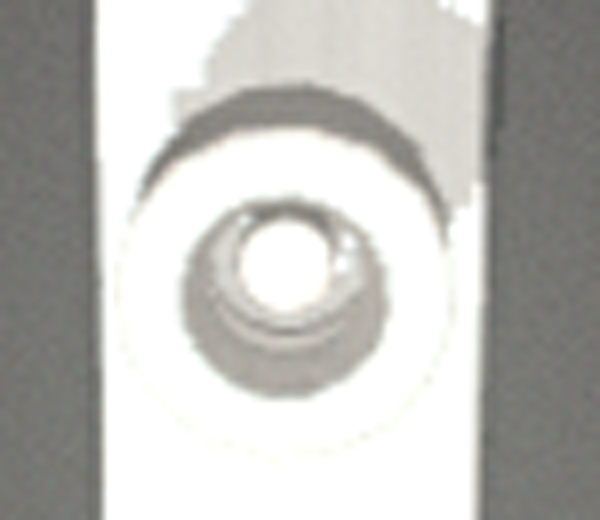

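The crop shows the collar's outer rim and mouth centred at about full-image (315.6,186.9), which gives (0.4437,0.1676). That agrees with the top-view value. I'm descending and gripping slightly above mid-height.

Emit:
{"method": "drive_tool", "body": {
  "increments": [
    {"grip": -1, "tx": 0.007, "ty": -0.0168, "tz": -0.1},
    {"grip": -1, "tx": 0.007, "ty": -0.0168, "tz": -0.2},
    {"grip": -1, "tx": 0.007, "ty": -0.0168, "tz": -0.3},
    {"grip": -1, "tx": 0.007, "ty": -0.0168, "tz": -0.38},
    {"grip": -1, "tx": 0.007, "ty": -0.0168, "tz": -0.42},
    {"grip": -1, "tx": 0.007, "ty": -0.0168, "tz": -0.447},
    {"grip": -1, "tx": 0.007, "ty": -0.0168, "tz": -0.447},
    {"grip": -1, "tx": 0.007, "ty": -0.0168, "tz": -0.447},
    {"grip": -1, "tx": 0.007, "ty": -0.0168, "tz": -0.447}
  ],
  "newtons": 12
}}

```text
invalid input
```

Emit:
{"method": "drive_tool", "body": {
  "increments": [
    {"grip": 1},
    {"grip": 1},
    {"grip": 1},
    {"grip": 1},
    {"grip": 1},
    {"grip": 1},
    {"grip": 1},
    {"grip": 1},
    {"grip": 1},
    {"grip": 1}
  ],
  "newtons": 12
}}

```text
invalid input
```

Emit:
{"method": "drive_tool", "body": {
  "increments": [
    {"grip": -1, "tx": 0.007, "ty": -0.0168, "tz": -0.1, "turn": 0},
    {"grip": -1, "tx": 0.007, "ty": -0.0168, "tz": -0.2, "turn": 0},
    {"grip": -1, "tx": 0.007, "ty": -0.0168, "tz": -0.3, "turn": 0},
    {"grip": -1, "tx": 0.007, "ty": -0.0168, "tz": -0.38, "turn": 0},
    {"grip": -1, "tx": 0.007, "ty": -0.0168, "tz": -0.42, "turn": 0},
    {"grip": -1, "tx": 0.007, "ty": -0.0168, "tz": -0.447, "turn": 0},
    {"grip": -1, "tx": 0.007, "ty": -0.0168, "tz": -0.447, "turn": 0},
    {"grip": -1, "tx": 0.007, "ty": -0.0168, "tz": -0.447, "turn": 0},
    {"grip": -1, "tx": 0.007, "ty": -0.0168, "tz": -0.447, "turn": 0}
  ],
  "newtons": 12
}}

```text
clock: 2.55
position: [0.4445, 0.1678, 0.0242]
ee_rot: [0.132, 3.137, -0.001]
force: [-0.5, -0.1, -0.0]
width: 0.997
```

Emit:
{"method": "drive_tool", "body": {
  "increments": [
    {"grip": 1, "tx": 0, "ty": 0, "tz": 0, "turn": 0},
    {"grip": 1, "tx": 0, "ty": 0, "tz": 0, "turn": 0},
    {"grip": 1, "tx": 0, "ty": 0, "tz": 0, "turn": 0},
    {"grip": 1, "tx": 0, "ty": 0, "tz": 0, "turn": 0},
    {"grip": 1, "tx": 0, "ty": 0, "tz": 0, "turn": 0},
    {"grip": 1, "tx": 0, "ty": 0, "tz": 0, "turn": 0},
    {"grip": 1, "tx": 0, "ty": 0, "tz": 0, "turn": 0},
    {"grip": 1, "tx": 0, "ty": 0, "tz": 0, "turn": 0},
    {"grip": 1, "tx": 0, "ty": 0, "tz": 0, "turn": 0},
    {"grip": 1, "tx": 0, "ty": 0, "tz": 0, "turn": 0}
  ],
  "newtons": 12
}}

```text
clock: 3.55
position: [0.4444, 0.1678, 0.0242]
ee_rot: [0.132, 3.137, -0.001]
force: [0.3, -0.0, -0.0]
width: 0.429
```

Emit:
{"method": "drive_tool", "body": {
  "increments": [
    {"grip": 1, "tx": 0, "ty": 0, "tz": 0, "turn": 0},
    {"grip": 1, "tx": 0, "ty": 0, "tz": 0, "turn": 0},
    {"grip": 1, "tx": 0, "ty": 0, "tz": 0, "turn": 0},
    {"grip": 1, "tx": 0, "ty": 0, "tz": 0, "turn": 0}
  ],
  "newtons": 40
}}

```text
clock: 3.95
position: [0.4445, 0.1678, 0.0242]
ee_rot: [0.132, 3.137, -0.001]
force: [-0.0, -0.2, 0.2]
width: 0.419
```

Emit:
{"method": "drive_tool", "body": {
  "increments": [
    {"grip": 1, "tx": 0, "ty": 0, "tz": 0.05, "turn": 0},
    {"grip": 1, "tx": 0, "ty": 0, "tz": 0.15, "turn": 0},
    {"grip": 1, "tx": 0, "ty": 0, "tz": 0.25, "turn": 0},
    {"grip": 1, "tx": 0, "ty": 0, "tz": 0.35, "turn": 0},
    {"grip": 1, "tx": 0, "ty": 0, "tz": 0.44, "turn": 0},
    {"grip": 1, "tx": 0.03, "ty": -0.09, "tz": 0.44, "turn": 0},
    {"grip": 1, "tx": 0.07, "ty": -0.2, "tz": 0.44, "turn": 0},
    {"grip": 1, "tx": 0.11, "ty": -0.3, "tz": 0.44, "turn": 0},
    {"grip": 1, "tx": 0.15, "ty": -0.41, "tz": 0.44, "turn": 0},
    {"grip": 1, "tx": 0.19, "ty": -0.52, "tz": 0.44, "turn": 0},
    {"grip": 1, "tx": 0.23, "ty": -0.63, "tz": 0.44, "turn": 0},
    {"grip": 1, "tx": 0.26, "ty": -0.74, "tz": 0.44, "turn": 0},
    {"grip": 1, "tx": 0.3, "ty": -0.84, "tz": 0.44, "turn": 0},
    {"grip": 1, "tx": 0.326, "ty": -0.935, "tz": 0.44, "turn": 0},
    {"grip": 1, "tx": 0.326, "ty": -0.935, "tz": 0.44, "turn": 0},
    {"grip": 1, "tx": 0.326, "ty": -0.935, "tz": 0.44, "turn": 0},
    {"grip": 1, "tx": 0.326, "ty": -0.935, "tz": 0.44, "turn": 0}
  ]
}}

```text
clock: 5.65
position: [0.5746, -0.2048, 0.1998]
ee_rot: [0.13, 3.138, 0.001]
force: [-0.2, 0.5, -1.7]
width: 0.416
```

Run:
```python
from h import *
s=observe();a=get_image("wrist");print(s["clock"],s["position"],s["force"],s["ft_torque"],s["width"],R.from_rotvec(s["ee_rot"]).as_matrix().round(3).tolist())
cv2.imwrite("pics/w2.png",a[:,:,::-1])
W=cam("wrist",s)
print(proj(W,(.518,-.206,.125)),proj(W,(.518,-.206,.022)))
```

```text
5.65 [ 0.57460305 -0.20479642  0.1997997 ] [-0.16542916  0.5350892  -1.71860239] [ 0.05486829  0.05226795 -0.01121271] 0.41589902061639883 [[-0.997, 0.083, 0.001], [0.083, 0.997, 0.001], [-0.001, 0.001, -1.0]]
[313.31251844 130.17099324] [315.66352701 118.0236987 ]
```

View pics/w2.png

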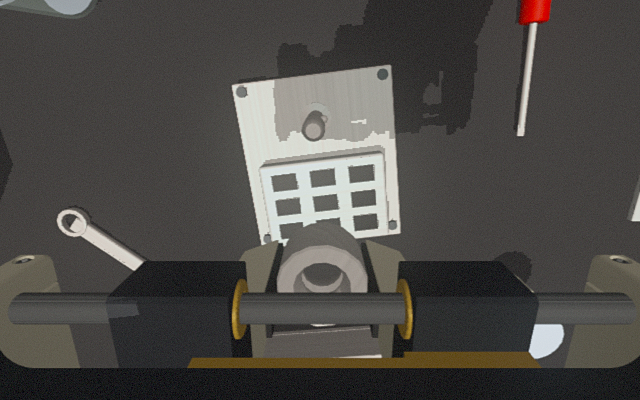

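The wrist view shows the post tip at about (314,130) and the held collar at about (322,275). One enlarged crop will let me measure both with the same camera.

Run:
```python
from h import *
a=cv2.imread("pics/w2.png")
o=np.zeros((600,800,3),np.uint8)
o[:480,:400]=cv2.resize(a[95:155,290:340],None,fx=8,fy=8,interpolation=cv2.INTER_CUBIC)
o[:480,400:800]=cv2.resize(a[215:335,270:370],None,fx=4,fy=4,interpolation=cv2.INTER_CUBIC)
cv2.imwrite("pics/w2c.png",o)
```

```text
(no output)
```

View pics/w2c.png

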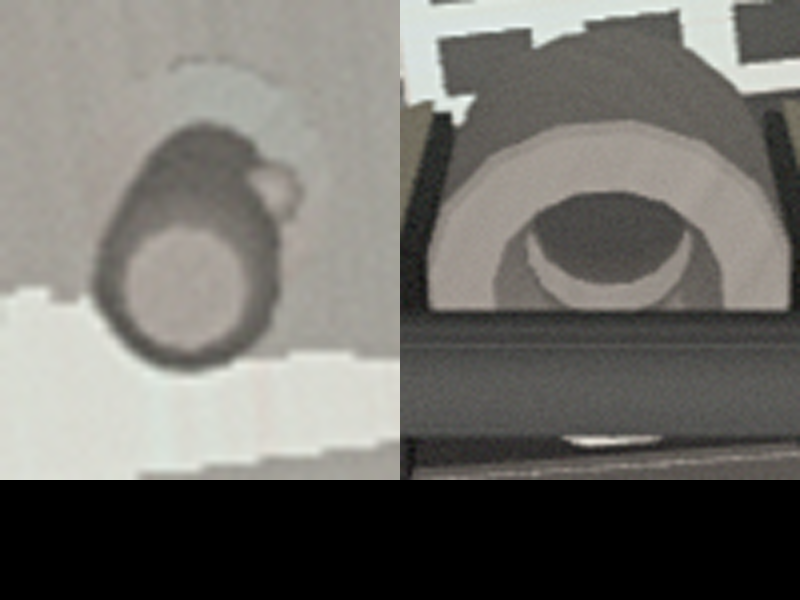

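Run:
```python
from h import *
from scipy.optimize import fsolve
s=observe();W=cam("wrist",s);p=s["position"]
P=onz(W,313.1,131.0,.125);print("post",P.round(4))
F=proj(W,[P[0],P[1],.022]);print("flange px",F)
z=p[2]+.0278
for u,v in((323.75,245.5),(322.9,262.9)):print("edge rel tcp",(onz(W,u,v,z)-p).round(4))
for u in(277.3,367.4):print("side",(onz(W,u,287,z)-p).round(4))
e,d=ray(W,325.5,118.6)
for zb in np.arange(.08,.122,.002):
    q=onz(W,325.5,118.6,zb)-P;print(round(125-zb*1000),(q[:2]*1000).round(1),round(np.hypot(*q[:2])*1000,1))
```

```text
post [ 0.5187 -0.2059  0.125 ]
flange px [315.51152466 118.58001754]
edge rel tcp [-0.0207  0.002   0.0278]
edge rel tcp [-0.0128  0.001   0.0278]
side [-0.003  -0.0193  0.0278]
side [0.0002 0.0191 0.0278]
45 [-3.8  9.1] 9.8
43 [-3.9  9.1] 9.9
41 [-4.1  9.1] 9.9
39 [-4.2  9. ] 10.0
37 [-4.4  9. ] 10.0
35 [-4.6  9. ] 10.1
33 [-4.7  9. ] 10.2
31 [-4.9  9. ] 10.2
29 [-5.  9.] 10.3
27 [-5.2  9. ] 10.4
25 [-5.3  9. ] 10.4
23 [-5.5  9. ] 10.5
21 [-5.7  8.9] 10.6
19 [-5.8  8.9] 10.7
17 [-6.   8.9] 10.7
15 [-6.1  8.9] 10.8
13 [-6.3  8.9] 10.9
11 [-6.4  8.9] 11.0
9 [-6.6  8.9] 11.1
7 [-6.8  8.9] 11.1
5 [-6.9  8.9] 11.2
```

Emit:
{"method": "drive_tool", "body": {
  "increments": [
    {"grip": 1, "tx": -0.07, "ty": -0.0028, "tz": 0, "turn": 0},
    {"grip": 1, "tx": -0.12, "ty": -0.0028, "tz": 0, "turn": 0},
    {"grip": 1, "tx": -0.1385, "ty": -0.0028, "tz": 0, "turn": 0},
    {"grip": 1, "tx": -0.1385, "ty": -0.0028, "tz": -0.05, "turn": 0},
    {"grip": 1, "tx": -0.1385, "ty": -0.0028, "tz": -0.1, "turn": 0},
    {"grip": 1, "tx": -0.1385, "ty": -0.0028, "tz": -0.15, "turn": 0},
    {"grip": 1, "tx": -0.1385, "ty": -0.0028, "tz": -0.165, "turn": 0},
    {"grip": 1, "tx": -0.1385, "ty": -0.0028, "tz": -0.165, "turn": 0},
    {"grip": 1, "tx": -0.1385, "ty": -0.0028, "tz": -0.165, "turn": 0},
    {"grip": 1, "tx": -0.1385, "ty": -0.0028, "tz": -0.165, "turn": 0}
  ]
}}

```text
clock: 6.7
position: [0.5201, -0.2057, 0.135]
ee_rot: [0.129, 3.136, 0.0]
force: [-0.8, 0.6, -2.1]
width: 0.421
```

Run:
```python
from h import *
s=observe();print(s["clock"],s["position"].round(4),s["force"].round(2),s["ft_torque"].round(3))
a=get_image("wrist");b=get_image("side");W=cam("wrist",s);S=cam("side")
a=a[:,:,::-1];b=b[:,:,::-1]
x,y=proj(S,[.5187,-.2059,.125]).astype(int);print(x,y,proj(W,[.5187,-.2059,.125]))
o=np.zeros((600,800,3),np.uint8)
o[:480,:400]=cv2.resize(a[215:335,270:370],None,fx=4,fy=4,interpolation=cv2.INTER_CUBIC)
o[:400,400:800]=cv2.resize(b[y-25:y+25,x-25:x+25],None,fx=8,fy=8,interpolation=cv2.INTER_CUBIC)
cv2.imwrite("pics/w3c.png",o)
```

```text
6.7 [ 0.5201 -0.2057  0.135 ] [-0.83  0.63 -2.05] [ 0.047  0.066 -0.027]
369 244 [322.05003029 248.39898849]
```

View pics/w3c.png

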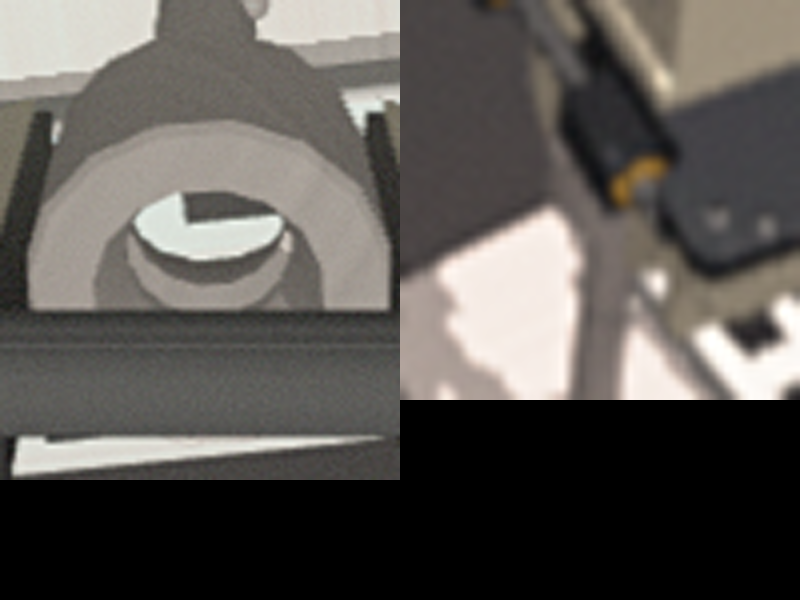

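Wrist view: the post, at u≈206 in the panel behind the collar, lines up with the collar centre at u≈210, which is within 0.5 mm. The side crop shows the post directly under the gripper. I'm starting down gently and trimming x by -0.8 mm.

Emit:
{"method": "drive_tool", "body": {
  "increments": [
    {"grip": 1, "tx": -0.002, "ty": 0, "tz": -0.01, "turn": 0},
    {"grip": 1, "tx": -0.002, "ty": 0, "tz": -0.02, "turn": 0},
    {"grip": 1, "tx": -0.002, "ty": 0, "tz": -0.03, "turn": 0},
    {"grip": 1, "tx": -0.002, "ty": 0, "tz": -0.04, "turn": 0},
    {"grip": 1, "tx": -0.002, "ty": 0, "tz": -0.045, "turn": 0},
    {"grip": 1, "tx": -0.002, "ty": 0, "tz": -0.045, "turn": 0},
    {"grip": 1, "tx": -0.002, "ty": 0, "tz": -0.045, "turn": 0}
  ]
}}

```text
clock: 7.5
position: [0.5191, -0.2058, 0.1168]
ee_rot: [0.129, 3.137, 0.0]
force: [-0.1, -1.2, -0.9]
width: 0.419
```

Emit:
{"method": "drive_tool", "body": {
  "increments": [
    {"grip": 1, "tx": 0, "ty": 0, "tz": -0.003, "turn": 0},
    {"grip": 1, "tx": 0, "ty": 0, "tz": -0.006, "turn": 0},
    {"grip": 1, "tx": 0, "ty": 0, "tz": -0.01, "turn": 0},
    {"grip": 1, "tx": 0, "ty": 0, "tz": -0.01, "turn": 0},
    {"grip": 1, "tx": 0, "ty": 0, "tz": -0.01, "turn": 0}
  ]
}}

```text
clock: 8.0
position: [0.5191, -0.2058, 0.1128]
ee_rot: [0.129, 3.137, 0.0]
force: [0.5, 0.1, -0.4]
width: 0.418
```

Emit:
{"method": "drive_tool", "body": {
  "increments": [
    {"grip": 1, "tx": 0, "ty": 0, "tz": -0.003, "turn": 0},
    {"grip": 1, "tx": 0, "ty": 0, "tz": -0.006, "turn": 0},
    {"grip": 1, "tx": 0, "ty": 0, "tz": -0.006, "turn": 0},
    {"grip": 1, "tx": 0, "ty": 0, "tz": -0.006, "turn": 0}
  ]
}}

```text
clock: 8.4
position: [0.519, -0.2058, 0.1103]
ee_rot: [0.129, 3.137, 0.001]
force: [0.1, -0.4, -0.3]
width: 0.421
```

Emit:
{"method": "drive_tool", "body": {
  "increments": [
    {"grip": 1, "tx": 0, "ty": 0, "tz": -0.003, "turn": 0},
    {"grip": 1, "tx": 0, "ty": 0, "tz": -0.006, "turn": 0},
    {"grip": 1, "tx": 0, "ty": 0, "tz": -0.006, "turn": 0},
    {"grip": 1, "tx": 0, "ty": 0, "tz": -0.006, "turn": 0}
  ]
}}

```text
clock: 8.8
position: [0.519, -0.2057, 0.1078]
ee_rot: [0.129, 3.137, 0.001]
force: [0.3, 0.6, -1.0]
width: 0.42
```

Emit:
{"method": "drive_tool", "body": {
  "increments": [
    {"grip": 1, "tx": 0, "ty": 0, "tz": -0.003, "turn": 0},
    {"grip": 1, "tx": 0, "ty": 0, "tz": -0.006, "turn": 0},
    {"grip": 1, "tx": 0, "ty": 0, "tz": -0.006, "turn": 0},
    {"grip": 1, "tx": 0, "ty": 0, "tz": -0.006, "turn": 0}
  ]
}}

```text
clock: 9.2
position: [0.519, -0.2057, 0.1054]
ee_rot: [0.129, 3.137, 0.001]
force: [-0.7, -0.1, -0.2]
width: 0.421
```

Emit:
{"method": "drive_tool", "body": {
  "increments": [
    {"grip": 1, "tx": 0, "ty": 0, "tz": -0.003, "turn": 0},
    {"grip": 1, "tx": 0, "ty": 0, "tz": -0.006, "turn": 0},
    {"grip": 1, "tx": 0, "ty": 0, "tz": -0.006, "turn": 0},
    {"grip": 1, "tx": 0, "ty": 0, "tz": -0.006, "turn": 0}
  ]
}}

```text
clock: 9.6
position: [0.5189, -0.2058, 0.1029]
ee_rot: [0.129, 3.137, 0.001]
force: [-0.0, -0.4, -0.9]
width: 0.423
```

Emit:
{"method": "drive_tool", "body": {
  "increments": [
    {"grip": 1, "tx": 0, "ty": 0, "tz": -0.003, "turn": 0},
    {"grip": 1, "tx": 0, "ty": 0, "tz": -0.006, "turn": 0},
    {"grip": 1, "tx": 0, "ty": 0, "tz": -0.006, "turn": 0},
    {"grip": 1, "tx": 0, "ty": 0, "tz": -0.006, "turn": 0}
  ]
}}

```text
clock: 10.0
position: [0.5189, -0.2057, 0.1005]
ee_rot: [0.129, 3.137, 0.001]
force: [-0.0, -0.7, -0.9]
width: 0.418
```

Emit:
{"method": "drive_tool", "body": {
  "increments": [
    {"grip": 1, "tx": 0, "ty": 0, "tz": -0.003, "turn": 0},
    {"grip": 1, "tx": 0, "ty": 0, "tz": -0.006, "turn": 0},
    {"grip": 1, "tx": 0, "ty": 0, "tz": -0.006, "turn": 0},
    {"grip": 1, "tx": 0, "ty": 0, "tz": -0.006, "turn": 0}
  ]
}}

```text
clock: 10.4
position: [0.5188, -0.2057, 0.0981]
ee_rot: [0.129, 3.137, 0.001]
force: [-0.6, 0.4, -1.3]
width: 0.419
```

Emit:
{"method": "drive_tool", "body": {
  "increments": [
    {"grip": 1, "tx": 0, "ty": 0, "tz": -0.003, "turn": 0},
    {"grip": 1, "tx": 0, "ty": 0, "tz": -0.006, "turn": 0},
    {"grip": 1, "tx": 0, "ty": 0, "tz": -0.006, "turn": 0},
    {"grip": 1, "tx": 0, "ty": 0, "tz": -0.006, "turn": 0}
  ]
}}

```text
clock: 10.8
position: [0.5188, -0.2058, 0.0956]
ee_rot: [0.129, 3.137, 0.001]
force: [0.2, -0.7, -0.7]
width: 0.423
```

Emit:
{"method": "drive_tool", "body": {
  "increments": [
    {"grip": 1, "tx": 0, "ty": 0, "tz": -0.003, "turn": 0},
    {"grip": 1, "tx": 0, "ty": 0, "tz": -0.006, "turn": 0},
    {"grip": 1, "tx": 0, "ty": 0, "tz": -0.006, "turn": 0},
    {"grip": 1, "tx": 0, "ty": 0, "tz": -0.006, "turn": 0}
  ]
}}

```text
clock: 11.2
position: [0.5188, -0.2057, 0.0931]
ee_rot: [0.129, 3.138, 0.001]
force: [0.0, 0.4, -0.6]
width: 0.423
```

Emit:
{"method": "drive_tool", "body": {
  "increments": [
    {"grip": 1, "tx": 0, "ty": 0, "tz": -0.003, "turn": 0},
    {"grip": 1, "tx": 0, "ty": 0, "tz": -0.006, "turn": 0},
    {"grip": 1, "tx": 0, "ty": 0, "tz": -0.006, "turn": 0},
    {"grip": 1, "tx": 0, "ty": 0, "tz": -0.006, "turn": 0}
  ]
}}

```text
clock: 11.6
position: [0.5187, -0.2057, 0.0907]
ee_rot: [0.129, 3.138, 0.001]
force: [0.7, -0.4, -1.0]
width: 0.419
```

Emit:
{"method": "drive_tool", "body": {
  "increments": [
    {"grip": 1, "tx": 0, "ty": 0, "tz": -0.003, "turn": 0},
    {"grip": 1, "tx": 0, "ty": 0, "tz": -0.006, "turn": 0},
    {"grip": 1, "tx": 0, "ty": 0, "tz": -0.006, "turn": 0},
    {"grip": 1, "tx": 0, "ty": 0, "tz": -0.006, "turn": 0}
  ]
}}

```text
clock: 12.0
position: [0.5187, -0.2057, 0.0882]
ee_rot: [0.129, 3.138, 0.001]
force: [0.6, -1.2, -0.7]
width: 0.418
```

Emit:
{"method": "drive_tool", "body": {
  "increments": [
    {"grip": 1, "tx": 0, "ty": 0, "tz": -0.003, "turn": 0},
    {"grip": 1, "tx": 0, "ty": 0, "tz": -0.006, "turn": 0},
    {"grip": 1, "tx": 0, "ty": 0, "tz": -0.006, "turn": 0},
    {"grip": 1, "tx": 0, "ty": 0, "tz": -0.006, "turn": 0}
  ]
}}

```text
clock: 12.4
position: [0.5189, -0.206, 0.0859]
ee_rot: [0.129, 3.137, 0.0]
force: [1.6, -0.9, -0.1]
width: 0.422
```

Emit:
{"method": "drive_tool", "body": {
  "increments": [
    {"grip": 1, "tx": 0, "ty": 0, "tz": -0.0025, "turn": 0},
    {"grip": 1, "tx": 0, "ty": 0, "tz": -0.0025, "turn": 0},
    {"grip": 1, "tx": 0, "ty": 0, "tz": -0.0025, "turn": 0}
  ]
}}

```text
clock: 12.7
position: [0.5191, -0.2061, 0.085]
ee_rot: [0.13, 3.137, -0.0]
force: [1.0, -1.6, -0.5]
width: 0.419
```

Emit:
{"method": "drive_tool", "body": {
  "increments": [
    {"grip": 1, "tx": 0, "ty": 0, "tz": -0.0025, "turn": 0},
    {"grip": 1, "tx": 0, "ty": 0, "tz": -0.0025, "turn": 0},
    {"grip": 1, "tx": 0, "ty": 0, "tz": -0.0025, "turn": 0}
  ]
}}

```text
clock: 13.0
position: [0.5192, -0.2061, 0.0841]
ee_rot: [0.129, 3.137, -0.0]
force: [0.5, 0.3, 3.2]
width: 0.42
```

Emit:
{"method": "drive_tool", "body": {
  "increments": [
    {"grip": 1, "tx": 0, "ty": 0, "tz": -0.0025, "turn": 0},
    {"grip": 1, "tx": 0, "ty": 0, "tz": -0.0025, "turn": 0},
    {"grip": 1, "tx": 0, "ty": 0, "tz": -0.0025, "turn": 0}
  ]
}}

```text
clock: 13.3
position: [0.5195, -0.206, 0.0834]
ee_rot: [0.129, 3.136, 0.0]
force: [0.3, 0.5, 6.1]
width: 0.419
```

Emit:
{"method": "drive_tool", "body": {
  "increments": [
    {"grip": 1, "tx": 0, "ty": 0, "tz": -0.0025, "turn": 0},
    {"grip": 1, "tx": 0, "ty": 0, "tz": -0.0025, "turn": 0},
    {"grip": 1, "tx": 0, "ty": 0, "tz": -0.0025, "turn": 0}
  ],
  "newtons": 50
}}

```text
clock: 13.6
position: [0.5197, -0.2059, 0.0827]
ee_rot: [0.129, 3.136, 0.0]
force: [0.2, 0.2, 5.3]
width: 0.418
```

Emit:
{"method": "drive_tool", "body": {
  "increments": [
    {"grip": 1, "tx": 0, "ty": 0, "tz": -0.0025, "turn": 0},
    {"grip": 1, "tx": 0, "ty": 0, "tz": -0.0025, "turn": 0},
    {"grip": 1, "tx": 0, "ty": 0, "tz": -0.0025, "turn": 0}
  ]
}}

```text
clock: 13.9
position: [0.5199, -0.2058, 0.082]
ee_rot: [0.129, 3.135, 0.001]
force: [0.2, 0.1, 4.0]
width: 0.419
```

Emit:
{"method": "drive_tool", "body": {
  "increments": [
    {"grip": 1, "tx": 0, "ty": 0, "tz": -0.0025, "turn": 0},
    {"grip": 1, "tx": 0, "ty": 0, "tz": -0.0025, "turn": 0},
    {"grip": 1, "tx": 0, "ty": 0, "tz": -0.0025, "turn": 0}
  ]
}}

```text
clock: 14.2
position: [0.52, -0.2057, 0.0812]
ee_rot: [0.129, 3.135, 0.001]
force: [-0.8, 0.8, 5.5]
width: 0.42
```

Emit:
{"method": "drive_tool", "body": {
  "increments": [
    {"grip": 1, "tx": -0.001, "ty": 0, "tz": -0.0025, "turn": 0},
    {"grip": 1, "tx": -0.001, "ty": 0, "tz": -0.0025, "turn": 0},
    {"grip": 1, "tx": -0.001, "ty": 0, "tz": -0.0025, "turn": 0}
  ]
}}

```text
clock: 14.5
position: [0.5198, -0.2055, 0.0803]
ee_rot: [0.129, 3.135, 0.001]
force: [0.8, -0.1, 2.0]
width: 0.417
```

Emit:
{"method": "drive_tool", "body": {
  "increments": [
    {"grip": 1, "tx": -0.001, "ty": 0, "tz": -0.0025, "turn": 0},
    {"grip": 1, "tx": -0.001, "ty": 0, "tz": -0.0025, "turn": 0},
    {"grip": 1, "tx": -0.001, "ty": 0, "tz": -0.0025, "turn": 0}
  ]
}}

```text
clock: 14.8
position: [0.5192, -0.2053, 0.0788]
ee_rot: [0.128, 3.135, 0.001]
force: [1.6, -0.2, -2.3]
width: 0.413
```

Emit:
{"method": "drive_tool", "body": {
  "increments": [
    {"grip": 1, "tx": -0.001, "ty": 0, "tz": -0.0025, "turn": 0},
    {"grip": 1, "tx": -0.001, "ty": 0, "tz": -0.0025, "turn": 0},
    {"grip": 1, "tx": -0.001, "ty": 0, "tz": -0.0025, "turn": 0}
  ]
}}

```text
clock: 15.1
position: [0.5186, -0.2052, 0.0774]
ee_rot: [0.128, 3.136, 0.002]
force: [1.7, -0.6, -5.7]
width: 0.419
```

Emit:
{"method": "drive_tool", "body": {
  "increments": [
    {"grip": 1, "tx": 0, "ty": 0, "tz": -0.001, "turn": 0},
    {"grip": 1, "tx": 0, "ty": 0, "tz": -0.001, "turn": 0},
    {"grip": 1, "tx": 0, "ty": 0, "tz": -0.001, "turn": 0}
  ]
}}

```text
clock: 15.4
position: [0.5185, -0.2054, 0.0768]
ee_rot: [0.129, 3.136, 0.001]
force: [3.6, -2.1, -6.4]
width: 0.413
```

Emit:
{"method": "drive_tool", "body": {
  "increments": [
    {"grip": 1, "tx": 0, "ty": 0, "tz": -0.001, "turn": 0},
    {"grip": 1, "tx": 0, "ty": 0, "tz": -0.001, "turn": 0},
    {"grip": 1, "tx": 0, "ty": 0, "tz": -0.001, "turn": 0}
  ]
}}

```text
clock: 15.7
position: [0.5184, -0.2056, 0.0762]
ee_rot: [0.129, 3.136, 0.001]
force: [3.8, -3.2, -6.7]
width: 0.416
```

Emit:
{"method": "drive_tool", "body": {
  "increments": [
    {"grip": 1, "tx": 0.001, "ty": 0, "tz": -0.001, "turn": 0},
    {"grip": 1, "tx": 0.001, "ty": 0, "tz": -0.001, "turn": 0},
    {"grip": 1, "tx": 0.001, "ty": 0, "tz": -0.001, "turn": 0}
  ]
}}

```text
clock: 16.0
position: [0.5186, -0.2058, 0.0756]
ee_rot: [0.129, 3.136, 0.0]
force: [2.9, -4.0, -9.8]
width: 0.418
```

Emit:
{"method": "drive_tool", "body": {
  "increments": [
    {"grip": 1, "tx": 0.001, "ty": 0, "tz": -0.001, "turn": 0},
    {"grip": 1, "tx": 0.001, "ty": 0, "tz": -0.001, "turn": 0},
    {"grip": 1, "tx": 0.001, "ty": 0, "tz": -0.001, "turn": 0}
  ]
}}

```text
clock: 16.3
position: [0.5187, -0.2059, 0.0749]
ee_rot: [0.129, 3.137, 0.0]
force: [3.4, -4.2, -9.8]
width: 0.415
```

Emit:
{"method": "drive_tool", "body": {
  "increments": [
    {"grip": 1, "tx": 0.001, "ty": -0.001, "tz": -0.001, "turn": 0},
    {"grip": 1, "tx": 0.001, "ty": -0.001, "tz": -0.001, "turn": 0},
    {"grip": 1, "tx": 0.001, "ty": -0.001, "tz": -0.001, "turn": 0}
  ]
}}

```text
clock: 16.6
position: [0.5188, -0.206, 0.0745]
ee_rot: [0.129, 3.138, 0.001]
force: [0.5, -1.1, -4.6]
width: 0.415
```

Emit:
{"method": "drive_tool", "body": {
  "increments": [
    {"grip": 1, "tx": 0.001, "ty": -0.001, "tz": -0.001, "turn": 0},
    {"grip": 1, "tx": 0.001, "ty": -0.001, "tz": -0.001, "turn": 0},
    {"grip": 1, "tx": 0.001, "ty": -0.001, "tz": -0.001, "turn": 0}
  ]
}}

```text
clock: 16.9
position: [0.5192, -0.2061, 0.0742]
ee_rot: [0.129, 3.138, 0.001]
force: [-1.1, 0.4, -1.6]
width: 0.416
```

The force has fallen back to baseline (-1.6 N against about -0.8) after a -10 N pull, so the balls are in the groove. I'm releasing gently and then retreating straight up.

Emit:
{"method": "drive_tool", "body": {
  "increments": [
    {"grip": 0.1, "tx": 0, "ty": 0, "tz": 0, "turn": 0},
    {"grip": 0, "tx": 0, "ty": 0, "tz": 0, "turn": 0},
    {"grip": -0.2, "tx": 0, "ty": 0, "tz": 0, "turn": 0},
    {"grip": -0.3, "tx": 0, "ty": 0, "tz": 0, "turn": 0},
    {"grip": -0.4, "tx": 0, "ty": 0, "tz": 0, "turn": 0},
    {"grip": -0.4, "tx": 0, "ty": 0, "tz": 0, "turn": 0},
    {"grip": -0.4, "tx": 0, "ty": 0, "tz": 0, "turn": 0}
  ],
  "newtons": 3
}}

```text
clock: 17.6
position: [0.5193, -0.2061, 0.0742]
ee_rot: [0.129, 3.138, 0.001]
force: [0.0, 1.3, -0.1]
width: 0.698
```

Emit:
{"method": "drive_tool", "body": {
  "increments": [
    {"grip": -0.6, "tx": 0, "ty": 0, "tz": 0.02, "turn": 0},
    {"grip": -0.6, "tx": 0, "ty": 0, "tz": 0.06, "turn": 0},
    {"grip": -0.6, "tx": 0, "ty": 0, "tz": 0.14, "turn": 0},
    {"grip": -0.6, "tx": 0, "ty": 0, "tz": 0.23, "turn": 0},
    {"grip": -0.6, "tx": 0, "ty": 0, "tz": 0.315, "turn": 0},
    {"grip": -0.6, "tx": 0, "ty": 0, "tz": 0.315, "turn": 0},
    {"grip": -0.6, "tx": 0.1, "ty": 0, "tz": 0.315, "turn": 0},
    {"grip": -0.6, "tx": 0.14, "ty": 0, "tz": 0.315, "turn": 0},
    {"grip": -0.6, "tx": 0.14, "ty": 0, "tz": 0.315, "turn": 0},
    {"grip": -0.6, "tx": 0.14, "ty": 0, "tz": 0.315, "turn": 0},
    {"grip": -0.6, "tx": 0.14, "ty": 0, "tz": 0.315, "turn": 0}
  ]
}}

```text
clock: 18.7
position: [0.574, -0.2064, 0.2]
ee_rot: [0.13, 3.139, 0.001]
force: [-0.2, -0.2, 1.4]
width: 0.803
```

Run:
```python
from h import *
s=observe();print(s["clock"],s["position"].round(4),s["force"].round(2))
a=get_image("wrist")[:,:,::-1];b=get_image("side")[:,:,::-1];W=cam("wrist",s);S=cam("side")
def box(C,p):return proj(C,p).astype(int)
x,y=box(W,[.5187,-.206,.1]);print(x,y)
x2,y2=box(S,[.5187,-.206,.09]);print(x2,y2)
for z in(.084,.088,.092,.096):
    h=z+.014;print(z,"top centre px",proj(W,[.5187,-.206,h]).round(1),"outer dia px",[ (proj(W,[.5187,-.206+.02,h])-proj(W,[.5187,-.226,h])).round(1)[0], (proj(W,[.5387,-.206,h])-proj(W,[.4987,-.206,h])).round(1)[1]], "side top/bot", proj(S,[.5187,-.206,h]).round(1),proj(S,[.5187,-.206,h-.028]).round(1))
print("tip",proj(W,[.5187,-.206,.125]),proj(S,[.5187,-.206,.125]))
o=np.zeros((600,800,3),np.uint8)
y0,x0=max(y-50,0),x-50;print("w crop",x0,y0,"s crop",x2-25,y2-30)
o[:400,:400]=cv2.resize(a[y0:y0+100,x0:x0+100],None,fx=4,fy=4,interpolation=cv2.INTER_CUBIC)
o[:480,400:800]=cv2.resize(b[y2-30:y2+30,x2-25:x2+25],None,fx=8,fy=8,interpolation=cv2.INTER_CUBIC)
cv2.imwrite("pics/w4c.png",o);cv2.imwrite("pics/side4.png",b)
```

```text
18.7 [ 0.574  -0.2064  0.2   ] [-0.25 -0.24  1.36]
316 128
368 254
0.084 top centre px [316.5 127.7] outer dia px [np.float64(54.1), np.float64(55.0)] side top/bot [368.9 252.1] [368.1 259.2]
0.088 top centre px [316.4 128.3] outer dia px [np.float64(54.9), np.float64(55.8)] side top/bot [369.1 251.1] [368.2 258.2]
0.092 top centre px [316.3 128.9] outer dia px [np.float64(55.7), np.float64(56.6)] side top/bot [369.2 250. ] [368.3 257.2]
0.096 top centre px [316.2 129.5] outer dia px [np.float64(56.6), np.float64(57.4)] side top/bot [369.3 249. ] [368.5 256.2]
tip [315.95038781 131.95465716] [369.78928043 244.99228803]
w crop 266 78 s crop 343 224
```

View pics/w4c.png

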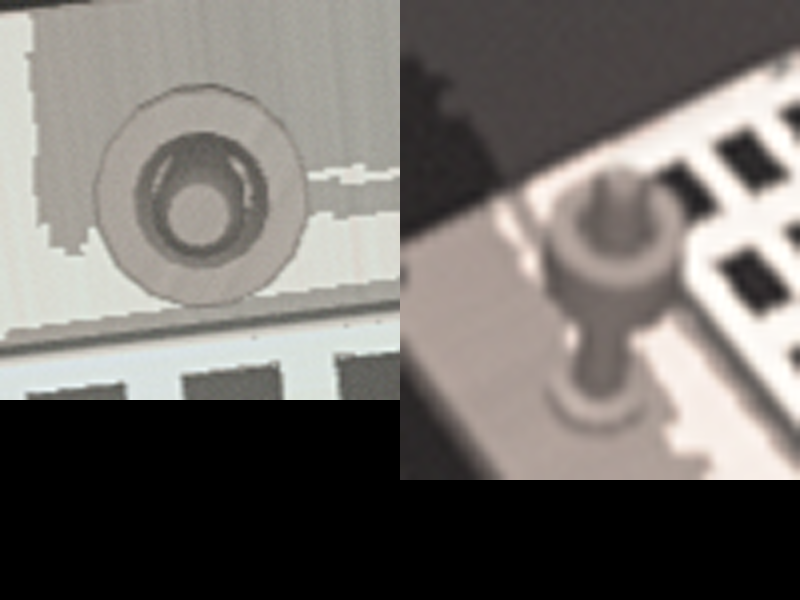

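The wrist view shows the collar level and concentric on the post, with its rim centred at (316.3,126.6). The side view shows it mid-post, with the post tip above it and a gap of bare post above the flange. Next I check by image difference that nothing else moved.

Run:
```python
from h import *
a=cv2.imread("pics/side0.png");b=cv2.imread("pics/side4.png")
d=cv2.absdiff(a,b).max(2)
for n,x,y,w,h in(("bushing+spacer",290,145,60,45),("collar boss",260,165,28,30),("driver",265,205,80,40),("jar",385,165,28,38),("wrench",460,285,30,80),("beaker",348,348,42,50),("carton",260,78,70,58)):
    print(n,int((d[y:y+h,x:x+w]>40).sum()),"of",w*h)
print(sign_off())
```

```text
bushing+spacer 0 of 2700
collar boss 248 of 840
driver 0 of 3200
jar 663 of 1064
wrench 0 of 2400
beaker 0 of 2100
carton 0 of 4060
the job is handed in; nothing more can be done
None
```

The jar patch changed. I'll check whether the arm was just in front of it.

View pics/side4.png

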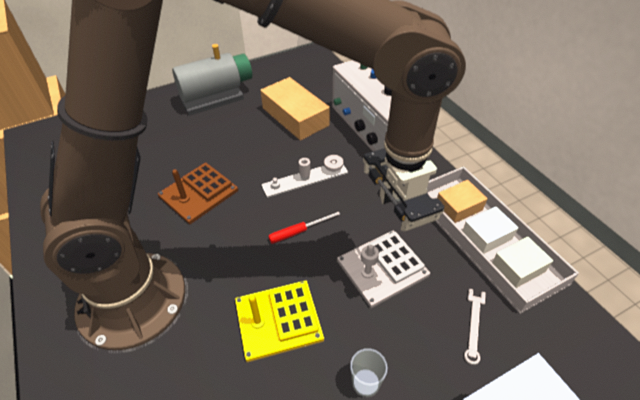

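The collar was lowered onto the post until it clicked over the sprung balls, then released, and it stayed there by itself. The job was handed in at about 19 s of the 61 s allowed.

- **By feel:** the collar moved freely until its centre was about 99 mm above the bench. The push then rose to about 6 N and fell away. The balls pulled the collar down with about 9–10 N, and the force returned to baseline with its centre about 88 mm up. I released it there and backed off straight up.
- **Collar in the last pictures:** the collar is level and concentric on the post, clear of the foot. Its height from those pictures is about 82–86 mm depending on the measure, 2–6 mm below the 88 mm from feel. They are only good to about 2 mm, so I trusted the felt position.
- **Other items:** the bushing, spacer, driver, wrench, beaker and carton show no change in the side view. The jar patch did change, because the gripper is in front of it in that picture. That view therefore does not confirm the jar, but the arm never went near it.

I saw no sign of dropping or jamming.

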